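# Slide a plaster mould down its storage lane

### The arm

A 6-joint arm with a two-finger parallel gripper is mounted at the origin on the work surface. World frame = base frame: x ahead of the robot, y to its left, z up, the work surface at z = 0. Lengths are in mm, angles in rad, forces in N, time in s.
With the tool pointing down it reaches from about 250 to 775 mm from the base axis. Payload 4 kg.
Tool frame: the origin (TCP) lies on the front face of the gripper's body, between the roots of the fingers; the fingertips stand 97 mm ahead of it and the grasp point (between the pads) lies robot.grasp_offset ahead of it (robot.grasp_offset is the distance from the TCP to the grasp point, in mm); z points along the fingers, y is the line along which they close (so a half turn about z gives the same grasp; the last joint's range is limited). The gripper opens to 94 mm and grips with 3 to 60 N. Pads are 16 mm wide; open, the fingers measure 119 mm over their backs; the gripper's body (75 mm by 177 mm) begins 78 mm behind the grasp point.
Start: joints at [-1.411, 0.087, 1.371, -0, 1.684, -0.103], TCP at [142.877, -531.128, 302.706] pointing down, gripper open.
Joint ranges: [-3.1, 3.1], [-0.76, 2.03], [0.27, 2.55], [-1.08, 4.22], [0.17, 2.65], [-2.57, 2.57]. Speed limits (rad/s): [2.79, 2.79, 3.14, 3.14, 3.14, 3.14].

### API

Orientations are given as [roll, pitch, yaw] about the fixed x, y, z axes, in that order (R = Rz(yaw) Ry(pitch) Rx(roll)).
In Python, from workcell import readout, cams, ticket, robot gives the robot as it stands.
- The arm moves only by the tool send_rows, never from a script. Its argument "plan" is a list that holds one entry, the list of rows, each a list of 4 numbers: the shift along the tool's x, y, z in mm, then the turn about the tool's z in degrees. In form: [[[x, y, z, roll], ...]]. A call has 1 to 20 rows; each row is the pose to reach, as a shift and turn from the pose commanded when the call began, along the tool's axes at that moment; what a row does not reach only later rows make up. A row lasts 1/10 s, in which the tool goes at most 50 mm and 8.59 degrees, less where a joint would pass 70% of its speed; a pose out of reach is approached as far as the arm can. A call with a gripper value outside its range is refused whole. "jaw" is the opening in per cent of the stroke, from 0 (shut) to 100 (fully open), set as the call begins (left out, the last holds). The fingers move at their own pace and stop on an object; "force" is the grip in N (left out, the last holds). Time passes only in rows, so rows that repeat a pose let the fingers close. It gives the time, the measured TCP pose, the force, the opening and the grip force at its end, in the units of the state.
- readout.read_state(): the state, without advancing time (a new reading comes with each control period).
- cams.read_camera(name): name is "scene" or "top" or "wrist"; returns (picture, depth): 480x640x3 uint8, blue, green, red; 480x640 float32, mm along the optical axis (not along the pixel's ray), 0 where there is no reading.
- cams.camera_params(name): a dict with "fx", "fy", "cx", "cy" (pixels), "extrinsics" (4x4, takes a point from world to camera coordinates); the wrist camera has in their place "hand_eye" (4x4, takes a point from camera to tool coordinates, whose origin is the TCP and whose axes are the flange's). Camera axes: x right, y down, z forward; pixel columns grow to the right and rows downward; lengths in mm; the calibration is good to about 2 mm. A picture is of the moment at which its call begins: read the wrist's pose just before it. camera_params takes no time and is no camera call.
- ticket.finish_job(): hands the job in; it is judged then, once.
The state is a dict: "clock": time; "joint_pos": joint angles; "joint_velocities": joint speeds; "effort": joint torques, N m; "eef_pos": TCP position; "eef_rot": TCP orientation; "ft_force": force on the tool from outside, world axes, zero at the start; "wrist_torque": the same for the moment, N m; "width": opening from 0.0 (shut) to 1.0 (fully open); "finger_force": force on a finger pad.
Only numpy, scipy, OpenCV 4.12 (cv2) and the standard library are available. Lean on these libraries where they do the work, as an engineer would, in place of code of your own. Each camera call takes 0.05 s, during which the arm holds its last target. There are 200 camera calls.

### The job

Push the plaster mould along the plywood deck into the lane between the two red guide rails, until its leading face is level with the pair of yellow flags, squarely in line with the lane, then leave it standing there with the hand clear. Nothing may touch either rail on the way, neither the mould nor the robot. Only push: do not lift or tip the mould, and leave the flags and all the other models and tools alone.

Things in the scene. Friction and masses are not known exactly. Their poses are not given: they have to be found in the camera images.
- lane: fixed plywood deck, 460 x 160 x 10 mm, flat on the table. Origin: centre of its underside. x: along the lane in the pushing direction, y: across it to the left, z up. From x = -230 to -50 mm it is open run-up without rails; from x = -50 to 230 mm the rails stand on it, centred on y = 0 and 114 mm apart (12 mm of air each side of the mould)
- rail_left: dark red steel guide rail fixed on the deck at the lane's left (+y) side, 280 mm long, 4 mm thick, its top 25 mm above the deck. Origin: middle of its inner face at deck level, that is x = 90, y = 57, z = 10 mm in the lane's frame; axes as the lane's. Must not be touched (half a newton fails)
- rail_right: the same rail at the lane's right side; origin at x = 90, y = -57, z = 10 mm in the lane's frame; axes as the lane's
- flags: a pair of fixed yellow marker flags just outside the two rails, 6 mm thick along the lane, each with a 45 mm wide tab reaching outwards, rising to 59 mm above the deck; they stay outside the 114 mm lane. Where along the lane they stand varies. Origin: on the lane's centre line at deck level, midway between the flags; its x = 0 plane is the mark that the mould's leading face is pushed to; axes as the lane's
- mould: loose off-white plaster block, two blue-grey painted bands, dark pouring hole on top; 100 (x) x 90 (y) x 55 mm (z), 0.4 to 0.75 kg. Origin: centre of its underside. x points roughly along the lane. Starts on the run-up, leading face about 15 to 50 mm before the rails, up to 12 mm off centre and 0.12 rad askew. Stops at once when no longer pushed
- mould_front (a point): centre of the mould's leading (+x) face, 27.5 mm above its underside. The opposite, rear face is the one to push: one fingertip off-centre turns the mould; two spread fingertips keep it square to them and can carry it a little sideways by friction as they push (10 mm or so over 25 mm of travel)
- model_lane: loose grey model vase, 48 mm wide and 85 mm high, standing in the lane beyond the flags; leave it. Origin: centre of its foot
- model_a: loose dark grey vase model, 52 mm wide, 75 mm high, beside the deck; leave it. Origin: centre of its foot
- model_b: loose squat grey model, 54 mm wide, 61 mm high, beside the deck; leave it. Origin: centre of its foot
- model_c: loose dark grey vase model, 72 mm wide, 160 mm high; leave it. Origin: centre of its foot
- level: loose green spirit level, 150 x 22 x 40 mm, on the table; leave it. Origin: centre of its underside, x along it
- brush: loose brush, 170 mm long, lying on the table; leave it. Origin: underside of its middle, x along it
- slip_cup: loose white plastic cup, 72 mm wide, 85 mm high; leave it. Origin: centre of its foot
Mind the look-alikes: they are no part of the job. Leave any green or orange look-alike of the mould alone.

How it is judged:
By the outcome, as a careful person would: the job done as asked, in the order asked, and still so for the second after the job is handed in, with the robot touching nothing.
It also fails if it takes over 45 s, if anything falls off the work surface, if the arm or the gripper's body presses on something with over 40 N, if the wrist force passes 120 N, or if a joint passes its speed limit or range.

## Working session

There is one attempt and no reset: what is moved stays moved. The work goes in short steps, Python scripts to look and compute and a tool call to move; the robot and the scene stay as the last step left them, time stands still between calls to the robot, and variables do not carry over. Pictures are saved under pics/ and viewed, at most 10 in all, crops included, and the job is handed in when it is done.

Besides the shell and the picture viewer there is one more tool, called after "Emit:" in YAML: its name, and indented under it one key for each argument. send_rows: Moves the arm, as the interface text tells. Its arguments: {"type":"object","properties":{"plan":{"type":"array","items":{"type":"array","items":{"type":"array","items":{"type":"number"}}}},"jaw":{"type":"number"},"force":{"type":"number"}},"required":["plan"]}

```bash
mkdir -p pics; ls; python3 - <<'E'
from workcell import readout,cams,robot
import cv2,numpy as np
np.set_printoptions(suppress=True,precision=2)
print(readout.read_state(),robot.grasp_offset)
for n in ("top","scene"):
    p,d=cams.read_camera(n); cv2.imwrite(f"pics/{n}0.png",p); np.save(f"{n}0.npy",d); print(cams.camera_params(n))
print(cams.camera_params("wrist"))
E
```

```text
pics
{'clock': 0.0, 'joint_pos': array([-1.41,  0.09,  1.37,  0.  ,  1.68, -0.1 ]), 'joint_velocities': array([ 0., -0., -0.,  0.,  0.,  0.]), 'effort': array([  0.  , -34.02, -30.24,   0.07,   0.03,  -0.  ]), 'eef_pos': array([ 142.83, -530.78,  301.52]), 'eef_rot': array([-3.14, -0.  ,  0.26]), 'ft_force': array([-0.08, -0.72, -1.32]), 'wrist_torque': array([ 0.01, -0.01, -0.01]), 'finger_force': 0.0, 'width': 0.9996040003892672} 78.39999999999999
{'fx': 478.75783848744675, 'fy': 478.75783848744675, 'cx': 323.69047350993685, 'cy': 241.28593923982123, 'extrinsics': array([[  -0.  ,   -1.  ,    0.02,  -14.63],
       [  -0.99,    0.  ,   -0.12,  533.08],
       [   0.12,   -0.02,   -0.99, 1254.46],
       [   0.  ,    0.  ,    0.  ,    1.  ]])}
{'fx': 519.0605260051555, 'fy': 519.0605260051555, 'cx': 322.97263361303567, 'cy': 239.43635996340234, 'extrinsics': array([[   0.78,    0.62,    0.  , -435.44],
       [   0.41,   -0.52,   -0.75, -174.38],
       [  -0.46,    0.59,   -0.66, 1562.87],
       [   0.  ,    0.  ,    0.  ,    1.  ]])}
{'fx': 409.5957022939678, 'fy': 409.5957022939678, 'cx': 320.64111037642414, 'cy': 233.4194099663237, 'hand_eye': array([[ -0.  ,  -0.96,  -0.28,  80.07],
       [  1.  ,  -0.  ,   0.  ,  -1.17],
       [ -0.  ,  -0.28,   0.96, -81.83],
       [  0.  ,   0.  ,   0.  ,   1.  ]])}
```

View pics/top0.png

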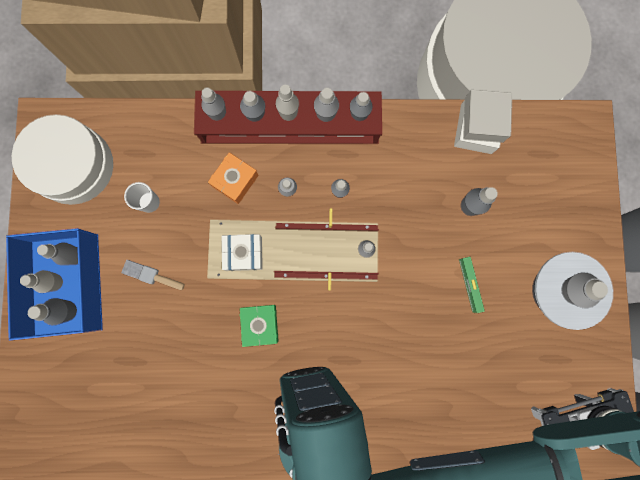

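View pics/scene0.png

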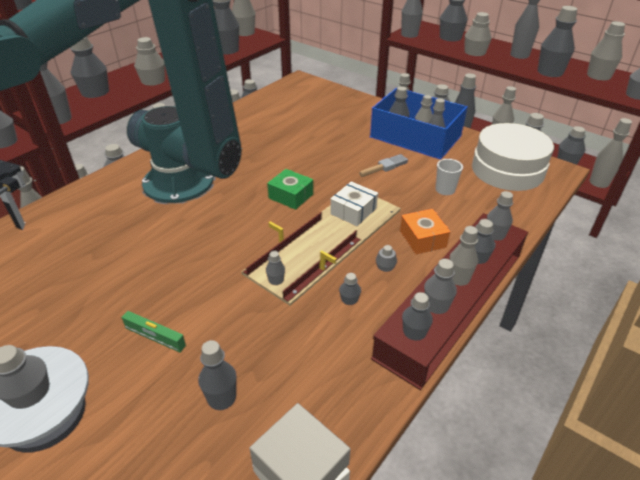

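The mould is the white block with two blue-grey bands and a dark hole (top picture, 241,252). The green block (259,326) and orange block (232,177) are look-alikes. The lane runs image-right (about world -y), with the flags at (330,217) and (329,281). Next I'll measure and confirm with a crop.

```bash
cat > h.py <<'E'
import cv2,numpy as np
from workcell import readout,cams,robot
from scipy.spatial.transform import Rotation as R
np.set_printoptions(suppress=True,precision=2)
def wrist_T(s):
    T=np.eye(4);T[:3,:3]=R.from_euler('xyz',s['eef_rot']).as_matrix();T[:3,3]=s['eef_pos'];return T
def ray(name,uv,z,s=None):
    c=cams.camera_params(name); uv=np.atleast_2d(uv).astype(float)
    M=np.linalg.inv(c['extrinsics']) if name!='wrist' else wrist_T(s)@c['hand_eye']
    d=np.c_[(uv[:,0]-c['cx'])/c['fx'],(uv[:,1]-c['cy'])/c['fy'],np.ones(len(uv))]@M[:3,:3].T
    o=M[:3,3]; return o+d*((z-o[2])/d[:,2])[:,None]
E
python3 - <<'E'
from h import *
p=cv2.imread("pics/top0.png")
h=cv2.cvtColor(p,cv2.COLOR_BGR2HSV); H,S,V=h[...,0].astype(int),h[...,1],h[...,2]
roi=np.zeros(H.shape,bool); roi[205:295,200:390]=1
def big(m,k=1):
    c,_=cv2.findContours((m&roi).astype('u1')*255,cv2.RETR_EXTERNAL,cv2.CHAIN_APPROX_NONE)
    return sorted(c,key=cv2.contourArea)[-k:]
red=((H<8)|(H>172))&(S>120)&(V<140)
for c in big(red,2):
    r=cv2.minAreaRect(c);b=cv2.boxPoints(r);print("rail",r,ray("top",b,35)[:,:2].tolist())
yel=(H>20)&(H<32)&(S>150)&(V>140)
for c in big(yel,2):
    r=cv2.minAreaRect(c);print("flag",r,cv2.boundingRect(c),ray("top",[r[0]],69))
wh=(S<50)&(V>185)
c=big(wh,1)[0]; 
roi2=(S<110); 
pts=np.argwhere(wh[205:295,215:270])[:,::-1]+[215,205]
r=cv2.minAreaRect(pts.astype(np.int32));print("mould",r,ray("top",[r[0]],65),ray("top",cv2.boxPoints(r),65)[:,:2])
cv2.imwrite("pics/crop.png",cv2.resize(p[200:300,200:390],None,fx=4,fy=4,interpolation=cv2.INTER_CUBIC))
E
```

```text
rail ((300.45074462890625, 274.17498779296875), (53.065284729003906, 5.909209728240967), 1.6846843957901) [[439.189742470815, 116.67813402955034], [454.86679820165284, 116.35657289031647], [450.3392539991855, -24.663551253302813], [434.6460384091432, -24.13075295246565]]
rail ((326.98724365234375, 226.5298309326172), (102.11493682861328, 5.420113563537598), 1.3803540468215942) [[568.8784442655224, 112.36789647090472], [583.6166088913649, 112.14067554674986], [576.6326810922706, -163.01888635763686], [561.8601148864471, -162.40874574968893]]
flag ((329.7500305175781, 226.75003051757812), (0.7071067094802856, 1.4142134189605713), 45.0) (329, 226, 2, 2) [[566.95 -31.44  69.  ]]
mould ((240.0, 251.5), (35.0, 38.0), 90.0) [[502.63 202.67  65.  ]] [[548.71 253.01]
 [548.57 153.86]
 [456.89 152.7 ]
 [457.15 250.98]]
```

View pics/crop.png

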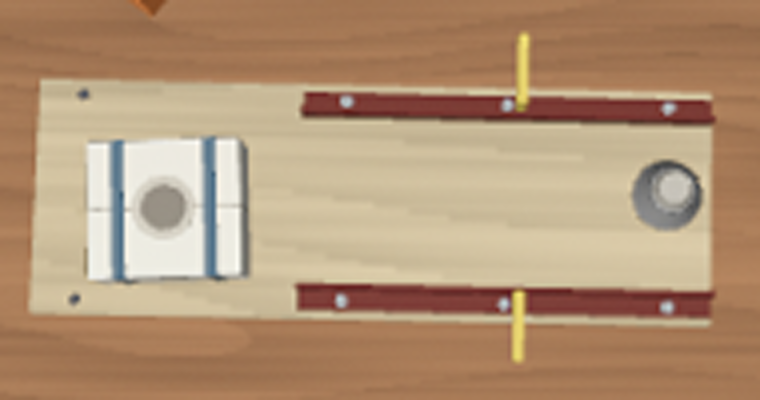

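Crop confirms it: the white banded mould with its hole at (162,207). The flags are at (522,70) and (518,325), and the rails start at about x=300. Next I'll go above the lane for a close wrist look.

Emit:
send_rows:
  plan:
    - [[15, -16, -1, -2], [44, -46, -3, -6], [76, -80, -4, -10.5], [108, -114, -6, -15], [140, -148, -8, -20], [173, -182, -9, -24.5], [205, -216, -11, -29], [238, -250, -13, -33.5], [270, -284, -15, -38], [302, -318, -16, -42.5], [334, -352, -18, -47], [366, -385, -20, -51.5], [398, -419, -22, -56], [430, -452, -24, -60.5], [462, -486, -25, -65], [494, -519, -27, -69.5], [514, -540, -28, -72.5], [524, -551, -28, -73.5], [524, -551, -28, -73.5], [524, -551, -28, -73.5]]

```text
clock: 2.1
eef_pos: [505.4, 136.3, 330.3]
eef_rot: [-3.141, 0.001, 1.544]
ft_force: [-0.2, 0.1, 0.5]
width: 1.002
finger_force: 0.0
```

```bash
python3 - <<'E'
from h import *
import pickle
s=readout.read_state(); p,d=cams.read_camera("wrist"); cv2.imwrite("pics/w1.png",p); pickle.dump((s,d),open("w1.pkl","wb"))
print(s['clock'],s['eef_pos'],s['eef_rot'])
E
```

```text
2.1 [505.38 136.25 330.3 ] [-3.14  0.    1.54]
```

View pics/w1.png

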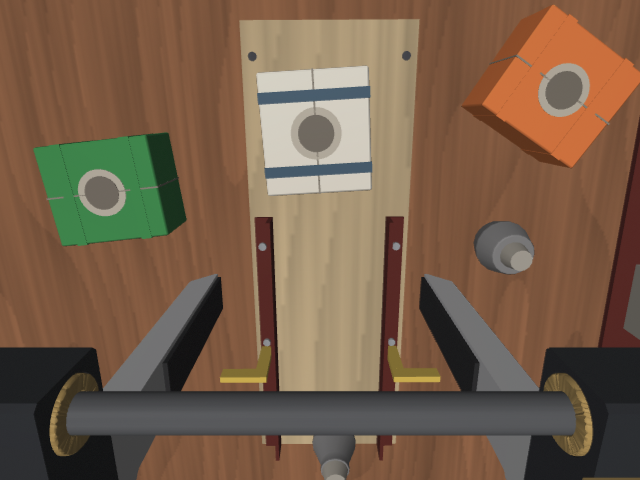

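The wrist view (image down = lane +x) shows the mould's top corners at about (257,73), (368,66), (371,188) and (268,194). The rails start at row 217 and the flag top strips are near (243,378) and (416,378). Next I'll measure these.

```bash
cat > m.py <<'E'
from h import *
import pickle
def lane(p,s,r0=225,r1=335,c0=240,c1=425):
    h=cv2.cvtColor(p,cv2.COLOR_BGR2HSV).astype(int);H,S,V=h[...,0],h[...,1],h[...,2]
    red=((H<8)|(H>172))&(S>110)&(V<140)
    o={k:[] for k in('lo','li','ri','ro')}
    for r in range(r0,r1,3):
        c=np.flatnonzero(red[r,c0:c1])+c0; m=(c0+c1)/2
        a,b=c[c<m],c[c>m]
        if len(a)>4 and len(b)>4:
            for k,v in zip(o,(a.min()-.5,a.max()+.5,b.min()-.5,b.max()+.5)): o[k].append((v,r))
    for k in o:
        P=ray('wrist',o[k],35 if k in('lo','ro') else 10,s)[:,:2]
        f=np.polyfit(P[:,1],P[:,0],1); print(k,"slope",f[0],"x@y=0",f[1],"res",np.std(P[:,0]-np.polyval(f,P[:,1]))); o[k]=f
    return o
def quad(p,s,r0=40,r1=215,c0=245,c1=385,z=65):
    h=cv2.cvtColor(p,cv2.COLOR_BGR2HSV).astype(int);H,S,V=h[...,0],h[...,1],h[...,2]
    m=np.zeros(H.shape,'u1'); k=((S<40)&(V>150))|((H>95)&(H<120)&(S>60)); m[r0:r1,c0:c1]=k[r0:r1,c0:c1]*255
    m=cv2.morphologyEx(m,cv2.MORPH_OPEN,np.ones((3,3)))
    c=max(cv2.findContours(m,cv2.RETR_EXTERNAL,cv2.CHAIN_APPROX_NONE)[0],key=cv2.contourArea)
    P=ray('wrist',c[:,0],z,s)[:,:2].astype(np.float32)
    r=cv2.minAreaRect(P); print("mould",r,"box",cv2.boxPoints(r).tolist()); return r
E
python3 - <<'E'
from m import *
p=cv2.imread("pics/w1.png"); s,d=pickle.load(open("w1.pkl","rb"))
lane(p,s); r=quad(p,s)
h=cv2.cvtColor(p,cv2.COLOR_BGR2HSV).astype(int)
y=(h[...,0]>20)&(h[...,0]<32)&(h[...,1]>140)
for c in (235,250,410,425,435):
    v=np.flatnonzero(y[340:390,c])+340; print(c,v.min(),v.max(),h[v,c,2].tolist())
    print(ray('wrist',[[c,375.5],[c,381.5]],69,s)[:,:2].tolist())
for c in((285,215),(400,215)): pass
print("mould depth top/deck",d[80,290],d[300,325])
E
```

```text
lo slope 0.02196418305624768 x@y=0 438.613427937184 res 0.28967750688373395
li slope 0.024680862739029204 x@y=0 451.6456977466275 res 0.38307913559256623
ri slope 0.02319105137035253 x@y=0 567.2378499446303 res 0.3074507302383401
ro slope 0.022013062735669574 x@y=0 579.5849259232797 res 0.28082637617892275
mould ((502.1415100097656, 203.95156860351562), (89.65901947021484, 98.73543548583984), 1.8894842863082886) box [[455.7086181640625, 251.81434631347656], [458.964111328125, 153.13258361816406], [548.5744018554688, 156.0887908935547], [545.3189086914062, 254.7705535888672]]
235 369 382 [127, 127, 127, 127, 127, 127, 127, 130, 167, 200, 199, 200, 198, 177]
[[417.0812374678442, -22.13309340399823], [416.5068738979247, -28.87655244503364]]
250 369 382 [127, 127, 127, 126, 127, 127, 127, 130, 167, 199, 200, 200, 198, 178]
[[431.612085699934, -22.518617725206695], [431.10637171321406, -29.26369520981072]]
410 368 381 [127, 127, 126, 127, 127, 126, 127, 127, 135, 200, 200, 200, 200, 196]
[[586.5537792437036, -26.629443898343396], [586.7798159852161, -33.391771968363685]]
425 368 381 [125, 126, 127, 127, 126, 127, 127, 128, 151, 200, 200, 200, 200, 196]
[[601.0745004674359, -27.01469953544202], [601.3690909145714, -33.77864364735592]]
435 368 381 [126, 127, 127, 127, 127, 127, 126, 128, 151, 200, 200, 200, 199, 196]
[[610.754499313657, -27.271523839493767], [611.0947876694361, -34.036545198402365]]
mould depth top/deck 325.61786 438.65405
```

Emit:
send_rows:
  plan:
    - [[20, -1, 0, 0], [55, -3, 0, 0], [95, -5, 0, 0], [130, -7, 10, 0], [150, -8, 35, 0], [156, -8, 70, 0], [156, -8, 110, 0], [156, -8, 150, 0], [156, -8, 185, 0], [156, -8, 200, 0], [156, -8, 205, 0], [156, -8, 205, 0], [156, -8, 205, 0]]
  jaw: 55

```text
clock: 3.45
eef_pos: [503.0, 293.5, 128.2]
eef_rot: [3.138, -0.002, 1.545]
ft_force: [-0.5, 0.6, 0.3]
width: 0.546
finger_force: 0.0
```

```bash
python3 - <<'E'
from h import *
import pickle
s=readout.read_state(); p,d=cams.read_camera("wrist"); cv2.imwrite("pics/w2.png",p); pickle.dump((s,d),open("w2.pkl","wb"))
print(s['clock'],s['eef_pos'],s['eef_rot'],s['width'])
E
```

```text
3.45 [502.98 293.46 128.17] [ 3.14 -0.    1.55] 0.5460681536798866
```

View pics/w2.png

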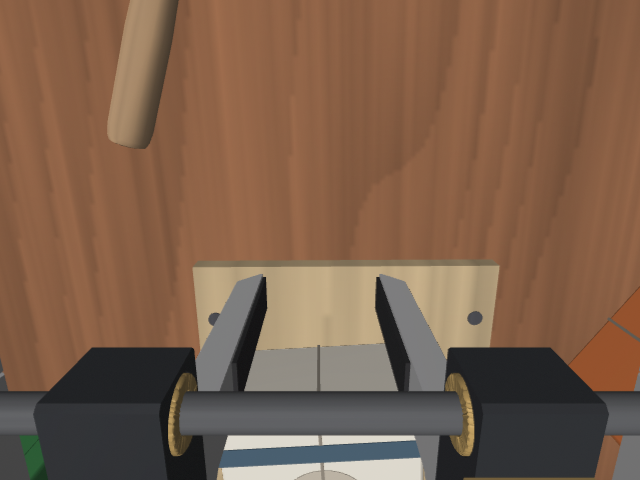

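The fingertips (about columns 255 and 390, row 280) straddle the mould's centre line (column 320) behind its rear face, above the deck. Approach and square up.

Emit:
send_rows:
  plan:
    - [[-5, 0, 1, 0], [-10, 0, 2, 0], [-15, 0, 2, 0], [-19, 0, 2, 0], [-22, 0, 2, 0], [-25, 0, 2, 0], [-27, 0, 2, 0], [-29, 0, 2, 0], [-31, 0, 2, 0], [-32, 0, 2, 0], [-33, 0, 2, 0], [-34, 0, 2, 0], [-34, 0, 2, 0]]

```text
clock: 4.8
eef_pos: [500.9, 259.2, 123.7]
eef_rot: [3.141, 0.0, 1.546]
ft_force: [1.4, 1.9, -1.1]
width: 0.553
finger_force: 0.8
```

Emit:
send_rows:
  plan:
    - [[-2, 0, 0, 0], [-4, 0.8, 0, 0], [-6, 1.6, 0, 0], [-8, 2.4, 0, 0], [-10, 3.2, 0, 0], [-12, 4, 0, 0], [-14, 4.8, 0, 0], [-16, 5.6, 0, 0], [-18, 6.4, 0, 0], [-20, 7.2, 0, 0], [-22, 8, 0, 0], [-24, 8.8, 0, 0], [-26, 9.6, 0, 0], [-28, 10.4, 0, 0], [-28, 10.4, 0, 0]]

```text
clock: 6.3
eef_pos: [510.8, 230.5, 123.7]
eef_rot: [3.141, 0.001, 1.545]
ft_force: [0.0, 2.0, 1.0]
width: 0.549
finger_force: 1.0
```

```bash
python3 - <<'E'
from h import *
import pickle
s=readout.read_state(); p,d=cams.read_camera("top"); cv2.imwrite("pics/t2.png",p)
p,d=cams.read_camera("scene"); cv2.imwrite("pics/s2.png",p)
E
```

Emit:
send_rows:
  plan:
    - [[5, 0, 0, 0], [15, 0, -5, 0], [20, 0, -30, 0], [20, 0, -70, 0], [15, 0, -115, 0], [0, 0, -160, 0], [-30, -1, -190, 0], [-60, -3, -204, 0], [-85, -3, -206, 0], [-95, -3, -206, 0], [-95, -3, -206, 0], [-95, -3, -206, 0]]

```text
clock: 7.6
eef_pos: [505.0, 136.8, 328.8]
eef_rot: [-3.14, -0.0, 1.546]
ft_force: [-0.2, 0.7, -0.3]
width: 0.546
finger_force: 0.0
```

```bash
python3 - <<'E'
from m import *
s=readout.read_state(); p,d=cams.read_camera("wrist"); cv2.imwrite("pics/w3.png",p); pickle.dump((s,d),open("w3.pkl","wb"))
print(s['clock'],s['eef_pos'],s['eef_rot'])
lane(p,s,240,335); quad(p,s,60,260,262,390)
E
```

```text
7.6 [505.03 136.79 328.82] [-3.14 -0.    1.55]
lo slope -0.038243749330849106 x@y=0 444.23365371643337 res 1.1086144060155694
li slope 0.020591609154575082 x@y=0 452.0670783779379 res 0.3235394025839068
ri slope -0.04740009331085666 x@y=0 572.8637691889595 res 1.593806499161359
ro slope 0.017385937770025797 x@y=0 579.9710750041169 res 0.27942964408931253
mould ((509.3897705078125, 184.06382751464844), (74.13525390625, 89.3297119140625), 88.56065368652344) box [[463.80792236328125, 148.12982177734375], [553.1094360351562, 145.885986328125], [554.9716186523438, 219.99783325195312], [465.67010498046875, 222.24166870117188]]
```

View pics/w3.png

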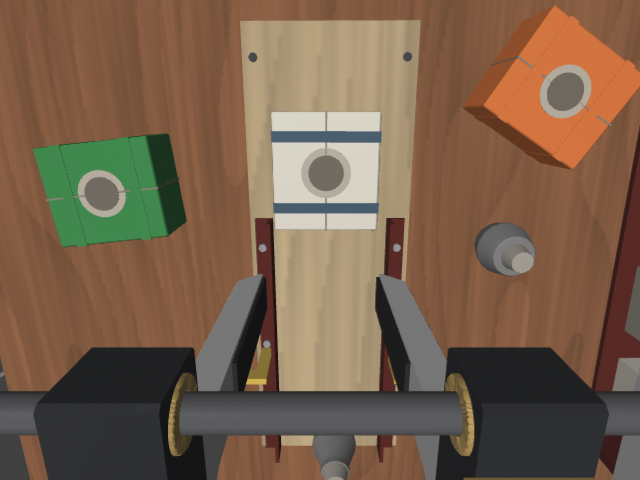

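The mould is now square to the lane: its top spans columns 272–381 and rows 112–229, and the rails start at row 218. It is still about 4 mm right of centre with roughly 8 mm of clearance. I'll return behind it and push on with a small leftward carry.

Emit:
send_rows:
  plan:
    - [[15, 0, 0, 0], [45, 1, 0, 0], [80, 2, 2, 0], [105, 3, 16, 0], [115, 3, 46, 0], [115, 3, 90, 0], [115, 3, 136, 0], [115, 3, 176, 0], [115, 3, 198, 0], [113, 3, 205, 0], [108, 3, 205, 0], [103, 3, 205, 0], [100, 3, 205, 0], [97, 3, 205, 0], [95, 3, 205, 0], [95, 3, 205, 0]]

```text
clock: 9.25
eef_pos: [510.8, 230.7, 125.3]
eef_rot: [3.14, -0.0, 1.545]
ft_force: [0.3, -0.4, -0.3]
width: 0.554
finger_force: 0.0
```

Emit:
send_rows:
  plan:
    - [[-3, 0, 0, 0], [-6, 0.8, 0, 0], [-9, 1.7, 0, 0], [-12, 2.6, 0, 0], [-15, 3.5, 0, 0], [-18, 4.4, 0, 0], [-21, 5.3, 0, 0], [-26, 5.3, 0, 0], [-31, 5.3, 0, 0], [-36, 5.3, 0, 0], [-42, 5.3, 0, 0], [-48, 5.3, 0, 0], [-54, 5.3, 0, 0], [-60, 5.3, 0, 0], [-66, 5.3, 0, 0], [-72, 5.3, 0, 0], [-77, 5.3, 0, 0], [-80, 5.3, 0, 0], [-80, 5.3, 0, 0]]

```text
clock: 11.15
eef_pos: [513.7, 150.0, 124.4]
eef_rot: [-3.141, 0.001, 1.545]
ft_force: [0.8, 0.7, 0.4]
width: 0.549
finger_force: 0.6
```

Emit:
send_rows:
  plan:
    - [[6, 0, 0, 0], [16, 0, -5, 0], [30, 0, -30, 0], [45, 0, -70, 0], [55, 0, -115, 0], [55, 0, -160, 0], [55, 0, -190, 0], [55, 0, -205, 0], [55, 0, -205, 0], [55, 0, -205, 0]]
  jaw: 100

```text
clock: 12.15
eef_pos: [514.8, 205.9, 327.8]
eef_rot: [-3.139, 0.001, 1.546]
ft_force: [-0.2, 0.5, -0.1]
width: 1.001
finger_force: 0.0
```

```bash
python3 - <<'E'
from m import *
s=readout.read_state(); p,d=cams.read_camera("wrist"); cv2.imwrite("pics/w4.png",p); pickle.dump((s,d),open("w4.pkl","wb"))
print(s['clock'],s['eef_pos'],s['eef_rot'])
E
```

```text
12.15 [514.82 205.91 327.76] [-3.14  0.    1.55]
```

View pics/w4.png

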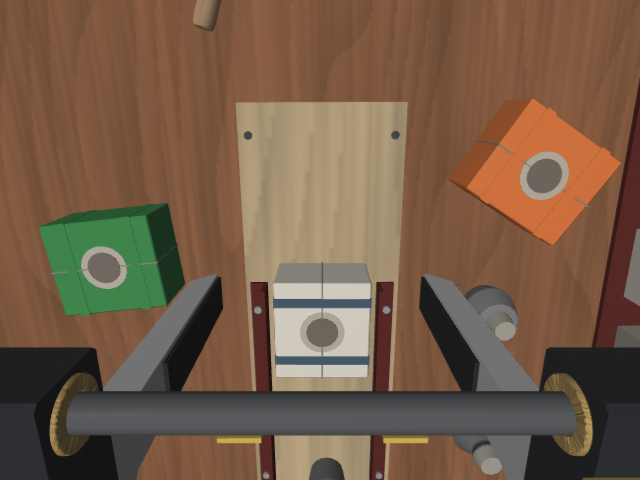

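```bash
cat > m2.py <<'E'
from m import *
def measure(p,s,mr,mc,rr,rc):
    h=cv2.cvtColor(p,cv2.COLOR_BGR2HSV).astype(int);H,S,V=h[...,0],h[...,1],h[...,2]
    k=((S<45)&(V>165))|((H>95)&(H<120)&(S>60)); m=np.zeros(H.shape,'u1')
    m[mr[0]:mr[1],mc[0]:mc[1]]=k[mr[0]:mr[1],mc[0]:mc[1]]
    m=cv2.morphologyEx(m,cv2.MORPH_OPEN,np.ones((3,3)))
    P=np.argwhere(m)[:,::-1]
    P=np.r_[P+[.5,.5],P-[.5,.5],P+[.5,-.5],P+[-.5,.5]]
    W=ray('wrist',P,65,s)[:,:2].astype(np.float32); b=cv2.boxPoints(cv2.minAreaRect(W))
    b=b[np.argsort(-b[:,1])]; rear,front=b[:2].mean(0),b[2:].mean(0)
    print("rear",rear,"front",front,"len",np.linalg.norm(rear-front),"slope",(rear-front)[0]/(rear-front)[1], "b",b.tolist())
    red=((H<8)|(H>172))&(S>110)&(V<140); L=[];Rr=[]
    for r in range(*rr,3):
        c=np.flatnonzero(red[r,rc[0]:rc[1]])+rc[0]; a,bb=c[c<sum(rc)/2],c[c>sum(rc)/2]
        if len(a)>4 and len(bb)>4: L.append((a.min()-.5,r));Rr.append((bb.max()+.5,r))
    fs=[]
    for q in(L,Rr):
        Q=ray('wrist',q,35,s); fs.append(np.polyfit(Q[:,1],Q[:,0],1))
    f=np.mean(fs,0); print("lane",fs,f,"lateral rear/front",rear[0]-np.polyval(f,rear[1]),front[0]-np.polyval(f,front[1]))
E
python3 - <<'E'
from m2 import *
p=cv2.imread("pics/w4.png"); s,d=pickle.load(open("w4.pkl","rb"))
measure(p,s,(265,385),(268,377),(288,385),(245,400))
h=cv2.cvtColor(p,cv2.COLOR_BGR2HSV).astype(int); y=(h[...,0]>20)&(h[...,0]<32)&(h[...,1]>140)
for c in(230,250,395,415):
    v=np.flatnonzero(y[435:450,c])+435; print(c,h[v,c,2].tolist(),v, ray('wrist',[[c,v.mean()],[c,v.max()]],69,s)[:,1])
E
```

```text
rear [512.63 141.8 ] front [510.27  43.11] len 98.7134 slope 0.023947699 b [[467.577392578125, 142.87432861328125], [557.6851806640625, 140.71646118164062], [465.214111328125, 44.18922424316406], [555.3218994140625, 42.03135681152344]]
lane [array([  0.02, 439.05]), array([  0.02, 580.02])] [  0.02 509.54] lateral rear/front -0.003753695314912875 -0.21065107599787325
230 [126, 132, 182, 199, 199, 199, 195] [436 437 438 439 440 441 442] [-25.08 -28.78]
250 [126, 132, 182, 199, 199, 199, 195] [436 437 438 439 440 441 442] [-25.55 -29.25]
395 [126, 132, 182, 199, 199, 199, 195] [436 437 438 439 440 441 442] [-28.99 -32.69]
415 [126, 132, 182, 199, 199, 199, 195] [436 437 438 439 440 441 442] [-29.46 -33.17]
```

The picture shows the mould square and centred in the lane (columns 274–371, front edge at row 377), with the flag strips at row 440. Lateral error is about 0 and about 71 mm remain. I'll push 63 mm, then look again.

Emit:
send_rows:
  plan:
    - [[0, 0, 15, 0], [0, 0, 50, 0], [0, 0, 95, 0], [-5, 0, 140, 0], [-15, 0, 180, 0], [-30, 0, 200, 0], [-42, 0, 204, 0], [-48, 0, 204, 0], [-51, 0, 204, 0], [-53, 0, 204, 0], [-53, 0, 204, 0]]
  jaw: 55

```text
clock: 13.3
eef_pos: [514.7, 153.1, 127.3]
eef_rot: [3.138, -0.001, 1.546]
ft_force: [-0.0, 0.0, -0.7]
width: 0.546
finger_force: 0.0
```

Emit:
send_rows:
  plan:
    - [[-2, 0, 0, 0], [-4, 0, 0, 0], [-7, 0, 0, 0], [-11, 0, 0, 0], [-16, 0, 0, 0], [-21, 0, 0, 0], [-26, 0, 0, 0], [-31, 0, 0, 0], [-36, 0, 0, 0], [-41, 0, 0, 0], [-46, 0, 0, 0], [-51, 0, 0, 0], [-56, 0, 0, 0], [-60, 0, 0, 0], [-63, 0, 0, 0], [-65, 0, 0, 0], [-66, 0, 0, 0], [-66, 0, 0, 0]]

```text
clock: 15.1
eef_pos: [512.1, 86.6, 125.5]
eef_rot: [-3.141, 0.001, 1.546]
ft_force: [0.1, 3.0, 2.1]
width: 0.548
finger_force: 1.5
```

Emit:
send_rows:
  plan:
    - [[6, 0, 0, 0], [16, 0, -5, 0], [30, 0, -30, 0], [45, 0, -70, 0], [60, 0, -110, 0], [75, 0, -140, 0], [80, 0, -150, 0], [80, 0, -150, 0], [80, 0, -150, 0]]
  jaw: 100

```text
clock: 16.0
eef_pos: [513.6, 166.5, 273.5]
eef_rot: [-3.138, 0.002, 1.546]
ft_force: [-0.1, -0.5, -1.3]
width: 0.997
finger_force: 0.0
```

```bash
python3 - <<'E'
from m2 import *
s=readout.read_state(); p,d=cams.read_camera("wrist"); cv2.imwrite("pics/w5.png",p); pickle.dump((s,d),open("w5.pkl","wb"))
print(s['clock'],s['eef_pos'],s['eef_rot'])
E
```

```text
16.0 [513.57 166.45 273.5 ] [-3.14  0.    1.55]
```

View pics/w5.png

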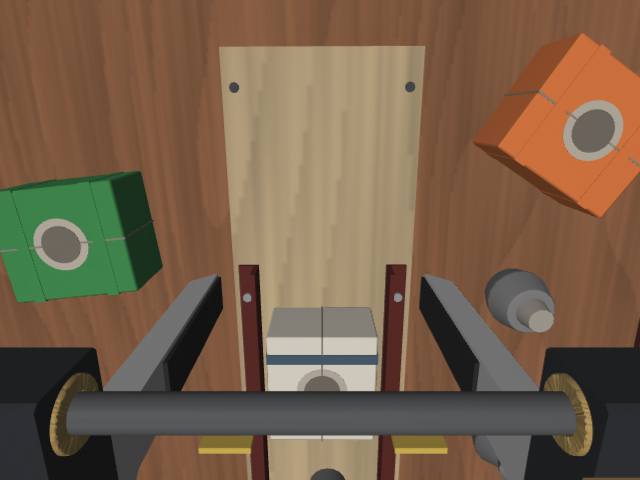

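The front top edge (about row 440) and the flag strips (about row 450) are both visible.

```bash
python3 - <<'E'
from m2 import *
p=cv2.imread("pics/w5.png"); s,d=pickle.load(open("w5.pkl","rb"))
measure(p,s,(325,460),(262,382),(270,385),(235,410))
for c in(290,350): print(c,p[432:448,c].tolist()); print(ray('wrist',[[c,438],[c,440]],65,s)[:,1])
for c in(230,415): print(c,p[440:458,c,2]); print(ray('wrist',[[c,450],[c,452]],69,s)[:,:2])
E
```

```text
rear [510.79  78.83] front [508.4  -20.97] len 99.82956 slope 0.024017574 b [[465.62042236328125, 79.91631317138672], [555.9652709960938, 77.74645233154297], [463.22344970703125, -19.88446617126465], [553.5682983398438, -22.0543270111084]]
lane [array([  0.02, 439.55]), array([  0.02, 579.33])] [  0.02 509.44] lateral rear/front -0.4004101370485387 -0.5746633294734806
290 [[79, 76, 76], [75, 73, 72], [76, 75, 75], [131, 137, 140], [187, 199, 206], [187, 199, 205], [184, 196, 202], [134, 150, 160], [123, 157, 178], [123, 157, 178], [123, 157, 177], [123, 156, 177], [123, 157, 177], [123, 157, 178], [123, 157, 178], [122, 157, 177]]
[-18.77 -20.87]
350 [[79, 76, 76], [75, 72, 71], [76, 75, 75], [130, 137, 140], [186, 199, 205], [186, 198, 205], [183, 196, 202], [139, 155, 165], [113, 144, 163], [113, 144, 163], [113, 144, 163], [113, 144, 163], [113, 144, 163], [113, 144, 163], [114, 144, 163], [113, 145, 163]]
[-19.96 -22.06]
230 [125 125 126 125 125 125 126 130 181 197 198 198 196 175 122 122 123 123]
[[429.22 -26.45]
 [429.04 -28.56]]
415 [125 126 125 125 125 125 126 131 181 197 197 197 196 173 118 119 118 119]
[[588.06 -30.08]
 [588.14 -32.2 ]]
```

8.5 mm remain, with lateral error about 0.5 mm and the mould square. Final push.

Emit:
send_rows:
  plan:
    - [[0, 0, 10, 0], [-3, 0, 40, 0], [-15, 0, 80, 0], [-30, 0, 115, 0], [-50, 0, 140, 0], [-64, 0, 148, 0], [-72, 0, 150, 0], [-76, 0, 150, 0], [-78, 0, 150, 0], [-80, 0, 150, 0], [-82, 0, 150, 0], [-84, 0, 150, 0], [-86, 0, 150, 0], [-87.5, 0, 150, 0], [-88.5, 0, 150, 0], [-88.5, 0, 150, 0], [-88.5, 0, 150, 0]]
  jaw: 55

```text
clock: 17.75
eef_pos: [512.1, 78.4, 125.7]
eef_rot: [3.141, -0.0, 1.546]
ft_force: [1.3, 3.2, 3.1]
width: 0.549
finger_force: 2.0
```

Emit:
send_rows:
  plan:
    - [[6, 0, 0, 0], [16, 0, -5, 0], [30, 0, -30, 0], [50, 0, -70, 0], [70, 0, -110, 0], [84, 0, -140, 0], [88.5, 0, -150, 0], [88.5, 0, -150, 0], [88.5, 0, -150, 0]]
  jaw: 100

```text
clock: 18.65
eef_pos: [513.5, 166.3, 273.4]
eef_rot: [-3.138, 0.002, 1.545]
ft_force: [-0.0, -0.3, -1.0]
width: 1.001
finger_force: 0.0
```

```bash
python3 - <<'E'
from m2 import *
s=readout.read_state(); p,d=cams.read_camera("wrist"); cv2.imwrite("pics/w6.png",p); pickle.dump((s,d),open("w6.pkl","wb"))
print(s['clock'],s['eef_pos'],s['eef_rot'])
measure(p,s,(325,452),(262,382),(270,385),(235,410))
for c in(290,350): print(c,p[438:456,c,0]); print(ray('wrist',[[c,447],[c,449]],65,s)[:,1])
for c in(230,415): print(c,p[440:458,c,2]); print(ray('wrist',[[c,450],[c,452]],69,s)[:,:2])
cv2.imwrite("pics/w6c.png",cv2.resize(p[300:480,180:480],None,fx=2,fy=2))
E
```

```text
18.65 [513.54 166.33 273.44] [-3.14  0.    1.55]
rear [510.03  70.65] front [507.65 -28.5 ] len 99.18353 slope 0.024060467 b [[464.90350341796875, 71.73832702636719], [555.166259765625, 69.56657409667969], [462.5177917480469, -27.416507720947266], [552.780517578125, -29.588268280029297]]
lane [array([  0.02, 439.6 ]), array([  0.02, 579.35])] [  0.02 509.48] lateral rear/front -0.9981722070219803 -1.198144922926815
290 [187 187 187 187 187 187 187 187 185 119 123 123 122 123 123 123 123 123]
[-28.36 -30.49]
350 [186 186 186 187 186 186 186 186 185 117 113 114 114 114 114 114 114 114]
[-29.56 -31.69]
230 [125 125 125 126 126 125 125 133 198 198 198 198 196 176 123 123 123 123]
[[429.13 -26.52]
 [428.94 -28.64]]
415 [125 125 125 126 126 125 125 133 198 197 197 197 195 173 118 118 118 119]
[[587.94 -30.17]
 [588.02 -32.28]]
```

View pics/w6c.png

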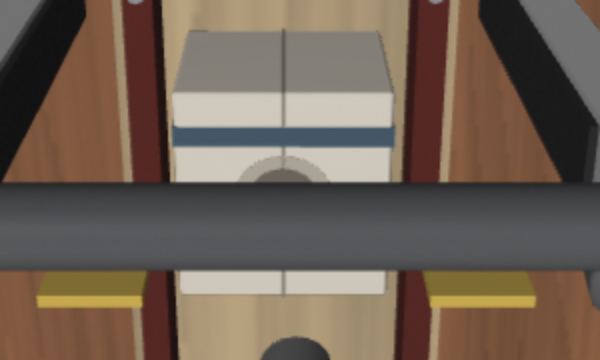

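The front edge (crop row 293) is level with the flags to within about 0.3 mm. The mould is about 1 mm off the centre line, 0.002 rad askew, and the hand is clear. Handing in.

```bash
python3 -c "
from workcell import ticket; print(ticket.finish_job())"
```

```text
the job is handed in; nothing more can be done
None
```

The mould stands in the lane with its leading face level with the yellow flags to about 0.3 mm, about 1 mm off centre and 0.002 rad askew, the hand is clear, and the job is handed in at about 19 s (no verdict was returned).

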